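Close the draft shield and tare the balance

TASK

The empty weighing dish already stands on the balance's pan: gently push the glass roof of the draft shield fully shut (it has a black tab to push against), and only then reach a fingertip into the well of the blue tare key, press the key gently all the way down, keep it down for about half a second and let it spring back up. Do not press the red on/off key; leave the dish, the two specimens and the calibration weight where they stand, and pick nothing up. Finish with the roof shut and the robot clear of everything.

Things in the scene. Friction and masses are not known exactly. Their poses are not given: they have to be found in the camera images.
- balance: white precision balance fixed to the bench, 340 mm deep (its x), 210 wide (y). Origin: centre of its underside on the bench; x from front (near the robot) to back, y left, z up. Flat key deck x -170 to -40 mm, 64 mm high, with two wells. Fragile: push with 20 N at most, 50 N ruins it.
- pan (a point): centre of the weighing pan's upper face (110 mm across, 78 mm above the bench, balance x +40 mm), inside the glass draft shield: glass box x -40 to +120 mm, 200 mm wide, walls up to 164 mm above the bench; behind it a white housing to x +170 mm, 158 mm high. The sliding roof lies on top
- roof (a joint): opening of the glass roof, m: 0 = fully shut (stop at the front), grows as it slides to the back (balance +x), at most 0.10; starts 0.06 to 0.10, stays where it is left, takes 1.5 to 3 N to slide. Pane 166 mm (x) by 190 mm (y), 5 mm thick, upper face 169.5 mm above the bench
- roof_tab (a point): centre of the black upright tab on the roof pane near its front edge, 90 mm long (balance y), 14 thick (x), 22 high, top 191.5 mm above the bench; axes as the balance's. Moves with the roof; at balance x -24 mm when shut. Behind it (+x) the flat pane goes on for 139 mm: fingertips let down there, just clear of the pane, can push the tab to the front
- tare_well (a point): centre of the mouth of the tare key's well, level with the deck, 64 mm above the bench, at balance x -118, y -68 mm (the front right). Oblong, upright walls, open above: 32 mm (balance x) by 56 mm (y), 14 mm deep down to the key. 78 mm behind its centre stands the draft shield's front wall, 164 mm high
- tare_key_top (a point): centre of the flat upper face of the blue tare key, 26 mm (balance x) by 50 mm (y), at the bottom of its well, 50 mm above the bench when up; axes as the balance's
- tare_key (a joint): travel of the tare key, m: 0 = up, 0.005 = fully down; a spring needs 1 N to start and 3.5 N to hold it fully down, and returns it
- power_key_top (a point): centre of the flat upper face of the red on/off key, same size, depth and well as the tare key, at balance x -118, y +68 mm (the front left), 136 mm from the tare key
- power_key (a joint): travel of the red on/off key, m: 0 = up, 0.005 = fully down; not to be pressed
- dish_center (a point): centre, half-way up, of the small loose white weighing dish, 64 mm across and 16 mm high, on the pan inside the draft shield
- specimen_a_center (a point): centre of a loose black mounted specimen, a disc 30 mm across and 20 mm high, standing on the bench beside the balance
- specimen_b_center (a point): centre of another such specimen, 30 mm across and 20 mm high, on the bench beside the balance
- weight_center (a point): centre, half-way up, of the loose steel calibration weight with a knob, 30 mm across and 56 mm high, on the bench beside the balance

How it is judged:
By the outcome, as a careful person would: the job done as asked, in the order asked, and still so for the second after the job is handed in, with the robot touching nothing.
It also fails if it takes over 53 s, if anything falls off the work surface, if the arm or the gripper's body presses on something with over 40 N, if the wrist force passes 120 N, or if a joint passes its speed limit or range.

ROBOT

A 6-joint arm with a two-finger parallel gripper is mounted at the origin on the work surface. World frame = base frame: x ahead of the robot, y to its left, z up, the work surface at z = 0. Lengths are in m, angles in rad, forces in N, time in s.
With the tool pointing down it reaches from about 0.35 to 0.975 m from the base axis. Payload 4.9 kg.
Tool frame: the origin (TCP) lies on the centre line of the jaws, within the pads' length; the fingertips stand manip.tcp_to_tips ahead of it and the grasp point (between the pads) is the TCP (manip.tcp_to_tips is the distance from the TCP to the fingertips, in m); y points along the fingers, z is the direction in which the jaws open and shut, and the axes are right-handed (so a half turn about y gives the same grasp; the last joint's range is limited). The gripper opens to 85 mm and grips with 20 to 120 N. Pads are 22 mm wide; open, the fingers measure 114 mm over their backs; the gripper's body (76 mm by 85 mm) begins 54 mm behind the grasp point. The pads swing forward as they close: fully open they stand 13 mm farther back than shut.
Start: joints at [1.199, 0.053, 1.613, -0, 1.476, -0.119], TCP at [0.156, 0.605, 0.23] pointing down, gripper open.
Joint ranges: [-3.01, 3.01], [-1.01, 2.22], [0.06, 2.58], [-1.02, 4.17], [0.09, 2.62], [-3.14, 3.14]. Speed limits (rad/s): [2.57, 2.57, 3.14, 3.14, 3.14, 3.14].

INTERFACE

Orientations are given as a unit quaternion [w, x, y, z].
In Python, from plant import manip gives the robot as it stands.
- The arm moves only by the tool apply_moves, never from a script. Its argument "moves" is a list of rows, each a list of 7 numbers: the gripper's target within -1 to 1 (shut at 1, half-way at 0, fully open at -1), then the shift along the tool's x, y, z in mm, then the turn, a rotation vector about the tool's x, y, z in degrees. A call has 1 to 20 rows; each row shifts and turns the commanded pose from where the row before left it, along the tool's axes as they then stand; what a row does not reach is not made up. A row lasts 1/10 s, in which the tool goes at most 50 mm and 8.59 degrees, less where a joint would pass 70% of its speed; a pose out of reach is approached as far as the arm can. A call with a gripper value outside its range is refused whole. The fingers move at their own pace and stop on an object; the grip force is fixed at half the most. Time passes only in rows, so rows that do not move let the fingers close. It gives the time, the measured TCP pose, the force and the opening at its end, in the units of the state.
- manip.state(): the state, without advancing time (a new reading comes with each control period).
- manip.grab_frame(name): name is "side" or "top" or "wrist"; returns the picture (400x640x3 uint8, blue, green, red); there is no depth.
- manip.calibration(name): a dict with "mtx" (3x3 intrinsics, pixels), "T" (4x4, takes a point from camera to world coordinates); the wrist camera has in their place "T_tool_cam" (4x4, takes a point from camera to tool coordinates, whose origin is the TCP and whose axes are the tool frame's). Camera axes: x right, y down, z forward; pixel columns grow to the right and rows downward; lengths in m; the calibration is good to about 2 mm. A picture is of the moment at which its call begins: read the wrist's pose just before it. calibration takes no time and is no camera call.
- manip.job_done(): hands the job in, once; it reports no verdict.
The state is a dict: "time": time; "joint_pos": joint angles; "joint_vel": joint speeds; "joint_efforts": joint torques, N m; "tool_pos": TCP position; "tool_rot": TCP orientation; "contact_force": force on the tool from outside, world axes, zero at the start; "ft_torque": the same for the moment, N m; "gripper_width": opening from 0.0 (shut) to 1.0 (fully open).
Only numpy, scipy, OpenCV 4.12 (cv2) and the standard library are available. Lean on these libraries where they do the work, as an engineer would, in place of code of your own. Each camera call takes 0.05 s, during which the arm holds its last target. There are 200 camera calls.

## Working session

There is one attempt and no reset: what is moved stays moved. The work goes in short steps, Python scripts to look and compute and a tool call to move; the robot and the scene stay as the last step left them, time stands still between calls to the robot, and variables do not carry over. Pictures are saved under pics/ and viewed, about 8 in all and at most 12, crops included, and the job is handed in when it is done.

Besides the shell and the picture viewer there is one more tool, called after "Request:" as name(argument=value, ...), one argument or row to a line, values as JSON. apply_moves: Moves the arm, as the interface text tells. Its arguments: {"type":"object","properties":{"moves":{"type":"array","items":{"type":"array","items":{"type":"number"}}}},"required":["moves"]}

```bash
mkdir -p pics; ls; python3 - <<'E'
from plant import manip
import cv2,numpy as np
s=manip.state();print(s['tool_pos'],s['tool_rot'],s['gripper_width'],s['contact_force'],manip.tcp_to_tips)
for n in("top","side"):
    cv2.imwrite(f"pics/{n}0.png",manip.grab_frame(n));c=manip.calibration(n);print(n,c['mtx'].round(1).tolist(),c['T'].round(4).tolist())
print(manip.calibration("wrist"))
E
```

```text
pics
[0.15606841 0.60454548 0.22825065] [-0.70075253  0.70217764 -0.08933496  0.08894782] 0.9989028921143206 [ 0.52668043 -0.04835626  0.66690359] 0.019
top [[398.2, 0.0, 319.4], [0.0, 398.2, 202.7], [0.0, 0.0, 1.0]] [[0.0227, -0.9872, 0.1578, 0.4901], [-0.9997, -0.0206, 0.0144, 0.058], [-0.011, -0.158, -0.9874, 0.8477], [0.0, 0.0, 0.0, 1.0]]
side [[416.8, 0.0, 321.2], [0.0, 416.8, 203.4], [0.0, 0.0, 1.0]] [[-0.9973, -0.0181, 0.0714, 0.5368], [-0.0697, 0.5462, -0.8348, 0.6923], [-0.0239, -0.8375, -0.5459, 0.522], [0.0, 0.0, 0.0, 1.0]]
{'mtx': array([[307.37832696,   0.        , 322.67175479],
       [  0.        , 307.37832696, 205.06841905],
       [  0.        ,   0.        ,   1.        ]]), 'T_tool_cam': array([[ 2.09501538e-03,  9.64660501e-01,  2.63487627e-01,
        -6.60407426e-02],
       [ 5.90088263e-04, -2.63489352e-01,  9.64662124e-01,
        -1.43801108e-01],
       [ 9.99997631e-01, -1.86550103e-03, -1.12124908e-03,
         5.29579571e-05],
       [ 0.00000000e+00,  0.00000000e+00,  0.00000000e+00,
         1.00000000e+00]])}
```

View pics/top0.png

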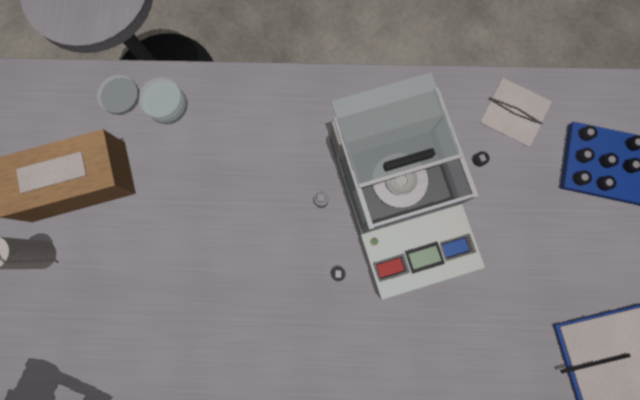

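View pics/side0.png

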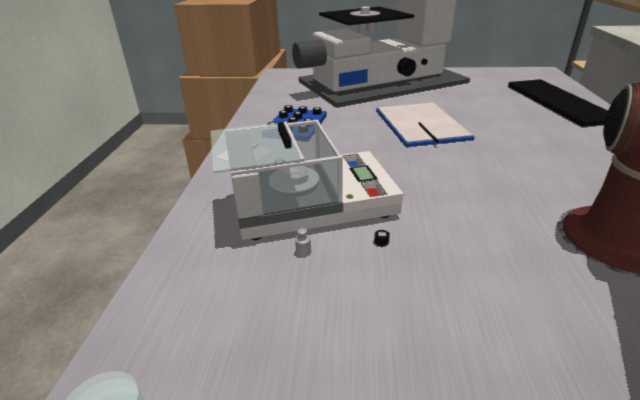

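The top view shows the red key at about (390,267), the blue key at (456,247) and the black tab at (410,160). The specimens are at (338,273) and (481,158), the weight at (321,199). The side view confirms this.

```bash
cat > h.py <<'E'
import cv2,numpy as np
from plant import manip
def ray(px,K,T,z):
    p=cv2.undistortPoints(np.float64(px).reshape(-1,1,2),K,None).reshape(-1,2)
    d=np.c_[p,np.ones(len(p))]@T[:3,:3].T
    return T[:3,3]+d*((z-T[2,3])/d[:,2])[:,None]
def blob(mask,seed):
    n,l,st,c=cv2.connectedComponentsWithStats(mask.astype(np.uint8))
    i=1+np.argmin(np.hypot(*(c[1:]-seed).T)+(st[1:,4]<40)*1e4)
    return (l==i),c[i],st[i]
E
python3 - <<'E'
from h import *
im=cv2.imread('pics/top0.png').astype(int);b,g,r=im[...,0],im[...,1],im[...,2]
c=manip.calibration('top');K,T=c['mtx'],c['T']
P={}
for n,m,s,z in(('red',(r>b+50)&(r>g+50),(390,267),.05),('blue',(b>r+40),(456,247),.05),('tab',(im.max(2)<45),(410,160),.1915)):
    M,ce,st=blob(m,s);pts=np.argwhere(M)[:,::-1].astype(np.float32)
    rc=cv2.minAreaRect(pts);w=ray(cv2.boxPoints(rc),K,T,z)
    P[n]=ray([rc[0]],K,T,z)[0]
    print(n,ce,st[4],rc,P[n].round(4),[round(float(np.linalg.norm(w[i]-w[i-1])),4) for i in range(4)], w.round(3).tolist())
d=P['red']-P['blue'];print(np.linalg.norm(d)); yaw=np.arctan2(-d[0],d[1]);print('yaw',np.degrees(yaw))
R=np.array([[np.cos(yaw),-np.sin(yaw)],[np.sin(yaw),np.cos(yaw)]])
O=(P['red']+P['blue'])[:2]/2-R@[-.118,0];print('O',O,'tab in bal',R.T@(P['tab'][:2]-O))
for n,p in(('specA',(338,273)),('specB',(481,158))): 
    print(n,R.T@(ray([p],K,T,.02)[0,:2]-O))
print('w',R.T@(ray([(321,199)],K,T,.04)[0,:2]-O))
# deck front corners check
print(ray([(381,297),(484,267)],K,T,.064), [O+R@[-.17,.105],O+R@[-.17,-.105]])
E
```

```text
red [389.95238095 267.2827381 ] 336 ((389.9702453613281, 267.2784118652344), (13.454429626464844, 25.070823669433594), 72.89727020263672) [ 0.4914 -0.0725  0.05  ] [0.026, 0.0499, 0.0261, 0.0496] [[0.496, -0.045, 0.05], [0.512, -0.092, 0.05], [0.487, -0.1, 0.05], [0.471, -0.053, 0.05]]
blue [455.11349693 247.2208589 ] 326 ((455.0500183105469, 247.15003967285156), (13.597793579101562, 24.033308029174805), 71.56504821777344) [ 0.5338 -0.2017  0.05  ] [0.0264, 0.0484, 0.0265, 0.0482] [[0.538, -0.175, 0.05], [0.555, -0.221, 0.05], [0.529, -0.228, 0.05], [0.513, -0.183, 0.05]]
tab [406.88732394 162.35211268] 71 ((407.8461608886719, 162.2307891845703), (5.4912519454956055, 48.24456787109375), 78.69007110595703) [ 0.6674 -0.0804  0.1915] [0.0095, 0.0822, 0.0095, 0.082] [[0.663, -0.04, 0.192], [0.681, -0.12, 0.192], [0.672, -0.121, 0.192], [0.654, -0.041, 0.192]]
0.13595463386630474
yaw 18.17054449275866
O [ 0.62474918 -0.10027103] tab in bal [0.04673955 0.00552283]
specA [-0.09964313  0.16854262]
specB [ 0.04265118 -0.19520844]
w [0.05417259 0.15799649]
[[ 0.43475134 -0.05273092  0.064     ]
 [ 0.49606091 -0.25169675  0.064     ]] [array([ 0.43048277, -0.05352102]), array([ 0.49597053, -0.25304885])]
```

```bash
cat >> h.py <<'E'
from scipy.spatial.transform import Rotation as Ro
YAW=np.radians(18.17);O=np.array([.62475,-.10027,0])
B=Ro.from_euler('z',YAW).as_matrix()
GOAL=B@np.array([[1,0,0],[0,0,1],[0,-1,0]]).T.T  # columns: x=bX, y=-Z, z=bY
def tool(s): return Ro.from_quat(np.roll(s['tool_rot'],-1)).as_matrix()
def where():
    s=manip.state();R=tool(s)
    print('t',round(s['time'],2),'tcp_bal mm',(1e3*B.T@(s['tool_pos']-O)).round(1),'z',round(s['tool_pos'][2]*1e3,1),'F_bal',(B.T@s['contact_force']).round(2),'w',round(s['gripper_width'],3),'turn',Ro.from_matrix(R.T@GOAL).as_rotvec(degrees=True).round(2),'tips',manip.tcp_to_tips)
    return s,R
def go(bx,by,z):
    s,R=where();print('shift mm (tool)',(1e3*R.T@(O+B@[bx,by,z]-s['tool_pos'])).round(1))
E
python3 - <<'E'
from h import *
print(GOAL.round(2),np.linalg.det(GOAL));s,R=where();print(R.round(3),s['joint_pos'])
E
```

```text
[[ 0.95  0.   -0.31]
 [ 0.31  0.    0.95]
 [ 0.   -1.    0.  ]] 1.0
t 0.1 tcp_bal mm [-225.5  815.9  228.4] z 228.4 F_bal [ 0.83  0.18 -0.37] w 1.001 turn [  0.1  -32.65  -0.04] tips 0.019
[[ 0.968 -0.001  0.25 ]
 [-0.25  -0.002  0.968]
 [-0.    -1.    -0.002]] [ 1.19901233e+00  5.32915306e-02  1.61414218e+00  2.91893953e-05
  1.47599385e+00 -1.18976864e-01]
```

Request:
apply_moves(
  moves=[
    [1,0,-25,0,0,-8.2,0],
    [1,0,-25,0,0,-8.2,0],
    [1,0,-25,0,0,-8.2,0],
    [1,0,-25,0,0,-8.0,0],
  ],
)

```text
time: 0.5
tool_pos: [0.1562, 0.6048, 0.3297]
tool_rot: [-0.698, 0.698, 0.113, -0.114]
contact_force: [-0.1, -0.9, 0.0]
gripper_width: 0.329
```

```bash
python3 -c "
from h import *
go(.085,.0,.32)"
```

```text
t 0.5 tcp_bal mm [-225.3  816.   329.7] z 329.7 F_bal [-0.33 -0.83  0.04] w 0.329 turn [ 0.06  0.28 -0.05] tips 0.019
shift mm (tool) [ 306.4   10.3 -817.5]
```

Request:
apply_moves(
  moves=[
    [1,6,0,-15,0,0.3,0],
    [1,11,0,-30,0,0,0],
    [1,11,0,-30,0,0,0],
    [1,11,0,-30,0,0,0],
    [1,11,0,-30,0,0,0],
    [1,11,0,-30,0,0,0],
    [1,11,0,-30,0,0,0],
    [1,11,0,-30,0,0,0],
    [1,11,0,-30,0,0,0],
    [1,11,0,-30,0,0,0],
    [1,11,0,-30,0,0,0],
    [1,11,0,-30,0,0,0],
    [1,11,0,-30,0,0,0],
    [1,11,0,-30,0,0,0],
    [1,11,0,-30,0,0,0],
    [1,11,0,-30,0,0,0],
    [1,11,0,-30,0,0,0],
    [1,11,0,-30,0,0,0],
    [1,11,0,-30,0,0,0],
    [1,11,0,-30,0,0,0],
  ],
)

```text
time: 2.5
tool_pos: [0.5399, 0.1121, 0.3276]
tool_rot: [0.699, -0.699, -0.108, 0.109]
contact_force: [-0.2, 0.6, 0.4]
gripper_width: -0.004
```

```bash
python3 -c "
from h import *
go(.088,.0,.30)
cv2.imwrite('pics/w1.png',manip.grab_frame('wrist'))"
```

```text
t 2.5 tcp_bal mm [-14.3 228.3 327.6] z 327.6 F_bal [-0.04  0.66  0.4 ] w -0.004 turn [-0.02 -0.52 -0.14] tips 0.019
shift mm (tool) [ 104.5   27.3 -227.3]
```

View pics/w1.png

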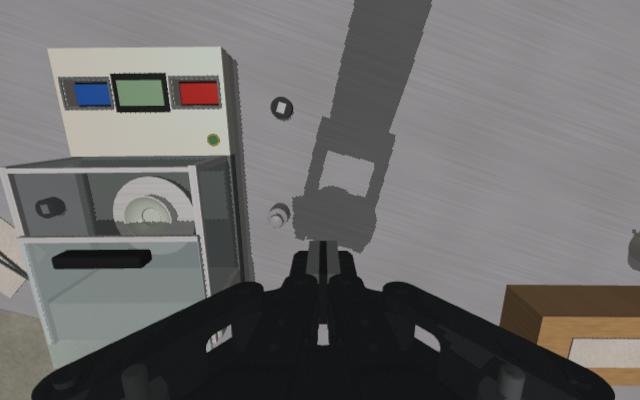

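The wrist view shows the blue key at (93,95), the red key at (198,94), the tab at (102,259), and the shut fingertips at about (325,240).

```bash
cat >> h.py <<'E'
def wcam(s):
    c=manip.calibration('wrist');W=np.eye(4);W[:3,:3]=tool(s);W[:3,3]=s['tool_pos'];return c['mtx'],W@c['T_tool_cam']
def tobal(p): return 1e3*(p-O)@B
E
python3 - <<'E'
from h import *
s=manip.state();K,T=wcam(s)
c=manip.calibration('wrist');Ti=np.linalg.inv(c['T_tool_cam'])
for y in(.0,.006,.019,.032):
  for x in(-.011,.011):
    p=Ti@[x,y,0,1];q=K@p[:3];print(x,y,(q[:2]/q[2]).round(1))
im=cv2.imread('pics/w1.png').astype(int);b,g,r=im[...,0],im[...,1],im[...,2]
for n,m,sd,z in(('red',(r>b+50)&(r>g+50),(198,94),.05),('blue',(b>r+40),(93,95),.05),('tab',(im.max(2)<32),(102,259),.1915)):
    M,ce,st=blob(m,sd);pts=np.argwhere(M)[:,::-1].astype(np.float32)
    rc=cv2.minAreaRect(pts);print(n,st,rc,tobal(ray(cv2.boxPoints(rc),K,T,z)).round(1).tolist(),tobal(ray([rc[0]],K,T,z)).round(1))
E
```

```text
-0.011 0.0 [323.5 235.8]
0.011 0.0 [323.5 275.7]
-0.011 0.006 [323.5 231.6]
0.011 0.006 [323.5 270.2]
-0.011 0.019 [323.4 223.5]
0.011 0.019 [323.5 259.7]
-0.011 0.032 [323.4 216.6]
0.011 0.032 [323.4 250.6]
red [180  83  39  22 791] ((199.0, 93.5), (21.0, 38.0), 90.0) [[-130.2, 41.4, 50.0], [-129.5, 90.3, 50.0], [-103.9, 87.6, 50.0], [-104.6, 37.9, 50.0]] [[-117.2   64.3   50. ]]
blue [ 74  84  37  22 719] ((92.0, 94.5), (21.0, 36.0), 90.0) [[-131.1, -95.3, 50.0], [-130.4, -48.9, 50.0], [-104.8, -53.9, 50.0], [-105.5, -101.1, 50.0]] [[-118.1  -74.8   50. ]]
tab [  53  250   98   18 1625] ((101.5, 258.5), (17.0, 97.0), 90.0) [[38.5, -42.9, 191.5], [39.8, 52.8, 191.5], [58.0, 49.9, 191.5], [56.8, -47.3, 191.5]] [[ 48.2   3.2 191.5]]
```

Request:
apply_moves(
  moves=[
    [1,6,0,-12,0,-0.5,0],
    [1,12,0,-25,0,0,0],
    [1,12,0,-25,0,0,0],
    [1,12,0,-25,0,0,0],
    [1,12,0,-25,0,0,0],
    [1,12,0,-25,0,0,0],
    [1,12,0,-25,0,0,0],
    [1,12,0,-25,0,0,0],
    [1,10,6,-25,0,0,0],
    [1,6,14,-15,0,0,0],
    [1,0,20,0,0,0,0],
    [1,0,20,0,0,0,0],
    [1,0,20,0,0,0,0],
    [1,0,14,0,0,0,0],
    [1,0,6,0,0,0,0],
    [1,0,0,0,0,0,0],
  ],
)

```text
time: 4.15
tool_pos: [0.7113, -0.0681, 0.2281]
tool_rot: [0.698, -0.698, -0.112, 0.113]
contact_force: [0.4, -0.1, 0.5]
gripper_width: -0.003
```

```bash
python3 -c "
from h import *
go(.090,.0,.20)
a=manip.grab_frame('wrist');b=manip.grab_frame('side')[80:240,180:420]
b=cv2.resize(b,(600,400),interpolation=cv2.INTER_CUBIC)
cv2.imwrite('pics/w2full.png',a)
cv2.imwrite('pics/w2.png',np.vstack([a[100:300,40:640],b]))"
```

```text
t 4.15 tcp_bal mm [ 92.3   3.6 228.1] z 228.1 F_bal [ 0.33 -0.25  0.46] w -0.003 turn [-0.06  0.14 -0.11] tips 0.019
shift mm (tool) [-2.2 28.1 -3.6]
```

View pics/w2.png

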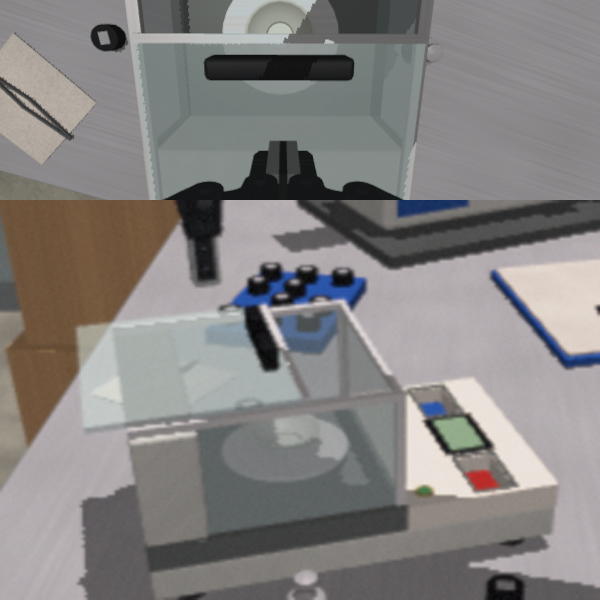

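The wrist crop shows the tab right in front of the fingers, with its rear face at about row 180 and columns 245–394. The side crop shows the fingertips behind the tab, ending at about full-image pixel (263,113).

```bash
python3 - <<'E'
from h import *
s=manip.state()
c=manip.calibration('side');K,T=c['mtx'],c['T']
for z in(.19,.20,.21): print(z,tobal(ray([(262.8,113.2)],K,T,z)).round(1))
P=np.array([s['tool_pos']-[0,0,h] for h in(.006,.019,.032)]);Ti=np.linalg.inv(T)
q=(P@Ti[:3,:3].T+Ti[:3,3])@K.T;print((q[:,:2]/q[:,2:]).round(1))
im=cv2.imread('pics/w2full.png').astype(int)
M,ce,st=blob(im.max(2)<45,(319,168));K,T=wcam(s)
print(st,tobal(ray([(st[0],st[1]+st[3]),(st[0]+st[2],st[1]+st[3]),(st[0],st[1]),(st[0]+st[2],st[1])],K,T,.1915)))
E
```

```text
0.19 [[  81.1 -104.5  190. ]]
0.2 [[ 83.6 -77.9 200. ]]
0.21 [[ 86.1 -51.2 210. ]]
[[262.1 116.2]
 [262.7 122.5]
 [263.4 128.7]]
[ 245  155  149   25 3615] [[ 61.38389071 -44.29652918 191.5       ]
 [ 61.30980263  45.57859943 191.5       ]
 [ 46.40968496 -43.3036838  191.5       ]
 [ 46.34939575  44.6538582  191.5       ]]
```

Request:
apply_moves(
  moves=[
    [1,0,5,-1,0,0,0],
    [1,0,5,-1,0,0,0],
    [1,0,3,-1,0,0,0],
    [1,0,0,0,0,0,0],
  ],
)

```text
time: 4.65
tool_pos: [0.7125, -0.0712, 0.2156]
tool_rot: [0.698, -0.698, -0.112, 0.113]
contact_force: [0.7, -0.3, -0.5]
gripper_width: -0.001
```

```bash
python3 -c "
from h import *
go(.090,.0,.20)
b=manip.grab_frame('side')[50:150,220:340]
cv2.imwrite('pics/s3.png',cv2.resize(b,(720,600),interpolation=cv2.INTER_CUBIC))"
```

```text
t 4.65 tcp_bal mm [9.240e+01 2.000e-01 2.156e+02] z 215.6 F_bal [ 0.59 -0.56 -0.47] w -0.001 turn [-0.04  0.13 -0.07] tips 0.019
shift mm (tool) [-2.4 15.6 -0.2]
```

View pics/s3.png

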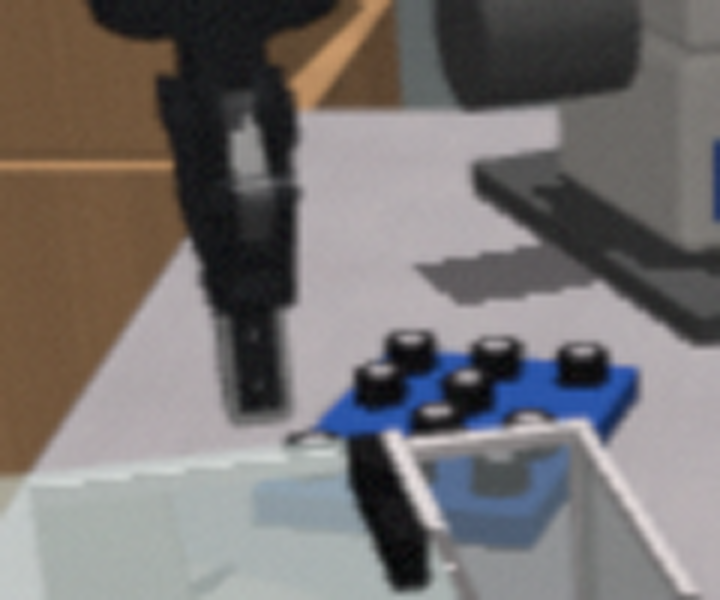

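The zoomed side view shows the fingertips at (258,423), full image (263,120.5). The tab runs from (365,432) to (410,588), and it is clear of the fingers.

```bash
python3 - <<'E'
from h import *
c=manip.calibration('side');K,T=c['mtx'],c['T'];Ti=np.linalg.inv(T)
def pr(P):
    P=O+np.array(P)/1e3@B.T;q=(P@Ti[:3,:3].T+Ti[:3,3])@K.T;q=q[:,:2]/q[:,2:];return ((q-[220,50])*6).round(0)
for cx in(47,54):print(cx,pr([[cx-7,45,191.5],[cx+7,45,191.5],[cx-7,45,169.5],[cx+7,45,169.5],[cx-7,-45,191.5],[cx+7,-45,191.5]]).tolist())
print('wall corners',pr([[-40,-100,164],[-40,100,164]]).tolist())
for h in(-5,0,5,10,19):print(h,pr([[92.4,14,215.6-h],[92.4,0,215.6-h]]).tolist())
E
```

```text
47 [[444.0, 522.0], [402.0, 528.0], [448.0, 585.0], [406.0, 590.0], [395.0, 421.0], [356.0, 426.0]]
54 [[423.0, 525.0], [380.0, 530.0], [427.0, 587.0], [385.0, 593.0], [376.0, 423.0], [336.0, 428.0]]
wall corners [[582.0, 413.0], [732.0, 641.0]]
-5 [[260.0, 421.0], [255.0, 405.0]]
0 [[262.0, 435.0], [256.0, 420.0]]
5 [[263.0, 450.0], [258.0, 434.0]]
10 [[265.0, 464.0], [259.0, 448.0]]
19 [[268.0, 490.0], [262.0, 474.0]]
```

Request:
apply_moves(
  moves=[
    [1,0,4,0,0,0,0],
    [1,0,4,0,0,0,0],
    [1,0,4,0,0,0,0],
    [1,0,4,0,0,0,0],
    [1,0,0,0,0,0,0],
    [1,0,0,0,0,0,0],
  ],
)

```text
time: 5.3
tool_pos: [0.7128, -0.0711, 0.2002]
tool_rot: [0.698, -0.698, -0.112, 0.113]
contact_force: [0.2, -0.1, -0.1]
gripper_width: -0.002
```

```bash
python3 -c "
from h import *
go(.090,.0,.20)
b=manip.grab_frame('side')[70:170,220:340]
w=manip.grab_frame('wrist')[100:300,220:420]
cv2.imwrite('pics/s4.png',np.hstack([cv2.resize(b,(480,400),interpolation=cv2.INTER_CUBIC),cv2.resize(w,(320,400)[:1]+(400,))]))"
```

```text
t 5.3 tcp_bal mm [ 92.7   0.3 200.2] z 200.2 F_bal [ 0.13 -0.12 -0.13] w -0.002 turn [-0.01  0.15 -0.02] tips 0.019
shift mm (tool) [-2.7  0.2 -0.3]
```

View pics/s4.png

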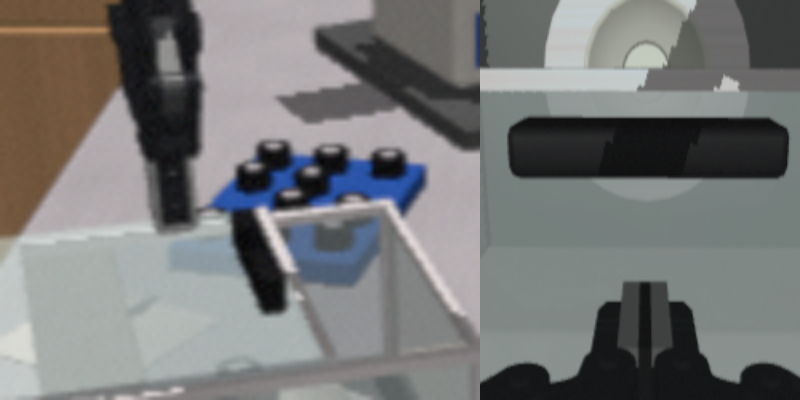

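The fingertips are still well above the pane, and by the picture they end about level with the TCP rather than 19 mm ahead of it. I'll go down in small steps and watch the force.

Request:
apply_moves(
  moves=[
    [1,-3,4,0,0,0,0],
    [1,0,4,0,0,0,0],
    [1,0,2,0,0,0,0],
    [1,0,0,0,0,0,0],
    [1,0,0,0,0,0,0],
  ],
)

```text
time: 5.9
tool_pos: [0.71, -0.072, 0.1903]
tool_rot: [0.698, -0.698, -0.112, 0.113]
contact_force: [1.0, 0.0, -0.1]
gripper_width: 0.001
```

Request:
apply_moves(
  moves=[
    [1,0,1.5,0,0,0,0],
    [1,0,0,0,0,0,0],
  ],
)

```text
time: 6.1
tool_pos: [0.71, -0.072, 0.1889]
tool_rot: [0.698, -0.698, -0.113, 0.113]
contact_force: [-0.1, -0.1, -0.7]
gripper_width: 0.001
```

Request:
apply_moves(
  moves=[
    [1,0,1.5,0,0,0,0],
    [1,0,0,0,0,0,0],
  ],
)

```text
time: 6.3
tool_pos: [0.7099, -0.072, 0.1872]
tool_rot: [0.698, -0.698, -0.112, 0.113]
contact_force: [-0.6, 0.5, 0.4]
gripper_width: 0.0
```

```bash
python3 -c "
from h import *
go(.090,.0,.18)
b=manip.grab_frame('side')[70:170,220:340]
cv2.imwrite('pics/s5.png',cv2.resize(b,(720,600),interpolation=cv2.INTER_CUBIC))"
```

```text
t 6.3 tcp_bal mm [ 89.8   0.3 187.2] z 187.2 F_bal [-0.37  0.68  0.38] w 0.0 turn [-0.01  0.15 -0.02] tips 0.019
shift mm (tool) [ 0.2  7.2 -0.3]
```

View pics/s5.png

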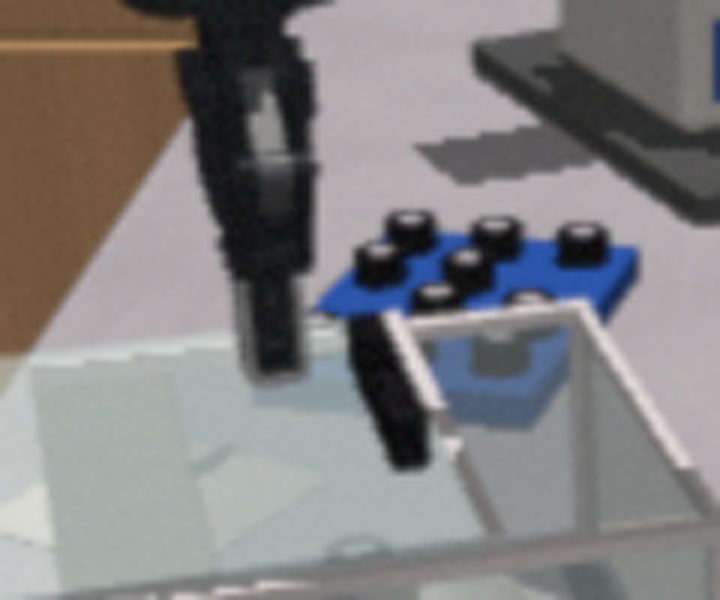

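The tips end at about (275,383), still roughly 20 mm above the pane, and there is no contact force.

Request:
apply_moves(
  moves=[
    [1,0,1.5,0,0,0,0],
    [1,0,1.5,0,0,0,0],
    [1,0,0,0,0,0,0],
  ],
)

```text
time: 6.65
tool_pos: [0.7098, -0.072, 0.1841]
tool_rot: [0.698, -0.698, -0.112, 0.113]
contact_force: [-0.6, -0.2, -0.0]
gripper_width: -0.007
```

Request:
apply_moves(
  moves=[
    [1,0,1.5,0,0,0,0],
    [1,0,1.5,0,0,0,0],
    [1,0,0,0,0,0,0],
  ],
)

```text
time: 6.95
tool_pos: [0.7098, -0.072, 0.1811]
tool_rot: [0.698, -0.698, -0.112, 0.113]
contact_force: [0.6, -0.9, 0.4]
gripper_width: -0.006
```

Request:
apply_moves(
  moves=[
    [1,0,1.5,0,0,0,0],
    [1,0,1.5,0,0,0,0],
    [1,0,0,0,0,0,0],
  ],
)

```text
time: 7.25
tool_pos: [0.7099, -0.072, 0.1781]
tool_rot: [0.698, -0.698, -0.112, 0.113]
contact_force: [0.5, 0.7, -0.2]
gripper_width: 0.001
```

Request:
apply_moves(
  moves=[
    [1,-2,2,0,0,0,0],
    [1,-4,0,0,0,0,0],
    [1,-4,0,0,0,0,0],
    [1,-4,0,0,0,0,0],
    [1,-3,0,0,0,0,0],
    [1,-3,0,0,0,0,0],
    [1,-3,0,0,0,0,0],
  ],
)

```text
time: 7.95
tool_pos: [0.6883, -0.0793, 0.1767]
tool_rot: [-0.698, 0.698, 0.113, -0.112]
contact_force: [2.3, 1.0, 0.3]
gripper_width: 0.001
```

Request:
apply_moves(
  moves=[
    [1,-3,0,0,0,0,0],
    [1,-3,0,0,0,0,0],
    [1,-3,0,0,0,0,0],
  ],
)

```text
time: 8.25
tool_pos: [0.6796, -0.0822, 0.1767]
tool_rot: [-0.698, 0.698, 0.113, -0.112]
contact_force: [1.9, 0.1, 0.0]
gripper_width: -0.0
```

```bash
python3 -c "
from h import *
go(.0,.0,.176)"
```

```text
t 8.25 tcp_bal mm [5.770e+01 1.000e-01 1.767e+02] z 176.7 F_bal [ 1.86 -0.47  0.05] w -0.0 turn [0.01 0.14 0.02] tips 0.019
shift mm (tool) [-57.7   0.6   0. ]
```

The tab is being pushed at about 2 N. I'll keep going, and slow down near the stop.

Request:
apply_moves(
  moves=[
    [1,-3,0,0,0,0,0],
    [1,-4,0,0,0,0,0],
    [1,-4,0,0,0,0,0],
    [1,-4,0,0,0,0,0],
    [1,-4,0,0,0,0,0],
    [1,-4,0,0,0,0,0],
    [1,-4,0,0,0,0,0],
    [1,-4,0,0,0,0,0],
    [1,-4,0,0,0,0,0],
    [1,-4,0,0,0,0,0],
    [1,-4,0,0,0,0,0],
    [1,-4,0,0,0,0,0],
    [1,-3,0,0,0,0,0],
    [1,-2,0,0,0,0,0],
    [1,-1,0,0,0,0,0],
  ],
)

```text
time: 9.75
tool_pos: [0.6291, -0.0989, 0.1765]
tool_rot: [-0.698, 0.698, 0.112, -0.113]
contact_force: [1.6, 0.6, 1.9]
gripper_width: -0.003
```

```bash
python3 -c "
from h import *
go(-.008,.0,.176)"
```

```text
t 9.75 tcp_bal mm [  4.6  -0.  176.5] z 176.5 F_bal [1.69 0.1  1.86] w -0.003 turn [-0.    0.14 -0.  ] tips 0.019
shift mm (tool) [-12.6   0.5   0.1]
```

Request:
apply_moves(
  moves=[
    [1,-1,0,0,0,0,0],
    [1,-1,0,0,0,0,0],
    [1,-1,0,0,0,0,0],
    [1,-1,0,0,0,0,0],
    [1,-1,0,0,0,0,0],
  ],
)

```text
time: 10.25
tool_pos: [0.6245, -0.1004, 0.1765]
tool_rot: [-0.698, 0.698, 0.113, -0.113]
contact_force: [1.5, 0.9, 0.5]
gripper_width: -0.003
```

Request:
apply_moves(
  moves=[
    [1,-1,0,0,0,0,0],
    [1,-1,0,0,0,0,0],
    [1,-1,0,0,0,0,0],
  ],
)

```text
time: 10.55
tool_pos: [0.6216, -0.1013, 0.1765]
tool_rot: [0.698, -0.698, -0.113, 0.113]
contact_force: [2.2, 0.3, -0.3]
gripper_width: 0.003
```

Request:
apply_moves(
  moves=[
    [1,-1,0,0,0,0,0],
    [1,-1,0,0,0,0,0],
  ],
)

```text
time: 10.75
tool_pos: [0.6197, -0.1019, 0.1765]
tool_rot: [0.698, -0.698, -0.113, 0.113]
contact_force: [1.2, 0.5, 0.2]
gripper_width: 0.001
```

Request:
apply_moves(
  moves=[
    [1,-1,0,0,0,0,0],
    [1,-1,0,0,0,0,0],
  ],
)

```text
time: 10.95
tool_pos: [0.6189, -0.1022, 0.1765]
tool_rot: [0.698, -0.698, -0.114, 0.111]
contact_force: [8.3, 3.5, -2.9]
gripper_width: 0.004
```

Request:
apply_moves(
  moves=[
    [1,-1,0,0,0,0,0],
    [1,-0.5,0,0,0,0,0],
  ],
)

```text
time: 11.15
tool_pos: [0.6189, -0.1022, 0.1766]
tool_rot: [0.698, -0.698, -0.115, 0.11]
contact_force: [11.8, 2.9, -4.8]
gripper_width: -0.002
```

Request:
apply_moves(
  moves=[
    [1,-1,0,0,0,0,0],
    [1,-0.5,0,0,0,0,0],
  ],
)

```text
time: 11.35
tool_pos: [0.6189, -0.1022, 0.1767]
tool_rot: [0.698, -0.698, -0.117, 0.109]
contact_force: [18.0, 5.2, -6.4]
gripper_width: -0.002
```

It has stopped at the hard stop (TCP no longer moving, force up). I'll back off, lift, and travel to above the tare key.

Request:
apply_moves(
  moves=[
    [1,5,0,0,0,0,0],
    [1,8,0,0,0,0,0],
    [1,3,-5,0,0,0,0],
    [1,0,-15,0,0,0,0],
    [1,0,-20,0,0,0,0],
    [1,0,-20,0,0,0,0],
    [1,0,-15,0,0,0,0],
    [1,-10,-5,-5,0,0,0],
    [1,-20,0,-12,0,0,0],
    [1,-20,0,-12,0,0,0],
    [1,-20,0,-12,0,0,0],
    [1,-20,0,-12,0,0,0],
    [1,-18,0,-10,0,0,0],
    [1,-8,0,-4,0,0,0],
    [1,0,0,0,0,0,0],
  ],
)

```text
time: 12.85
tool_pos: [0.5402, -0.1993, 0.2563]
tool_rot: [0.698, -0.698, -0.112, 0.112]
contact_force: [0.1, 0.4, 0.7]
gripper_width: 0.003
```

```bash
python3 -c "
from h import *
go(-.118,-.068,.12)
t=manip.grab_frame('top')[50:310,300:520];w=manip.grab_frame('wrist');cv2.imwrite('pics/w6full.png',w)
s=manip.grab_frame('side')[80:240,180:420]
cv2.imwrite('pics/m6.png',np.vstack([np.hstack([cv2.resize(t,(330,390)),cv2.resize(s,(470,390))]),cv2.resize(w[100:300],(800,200)) ]))"
```

```text
t 12.85 tcp_bal mm [-111.2  -67.7  256.3] z 256.3 F_bal [0.25 0.36 0.69] w 0.003 turn [-0.02  0.04 -0.02] tips 0.019
shift mm (tool) [ -6.8 136.3  -0.3]
```

View pics/m6.png

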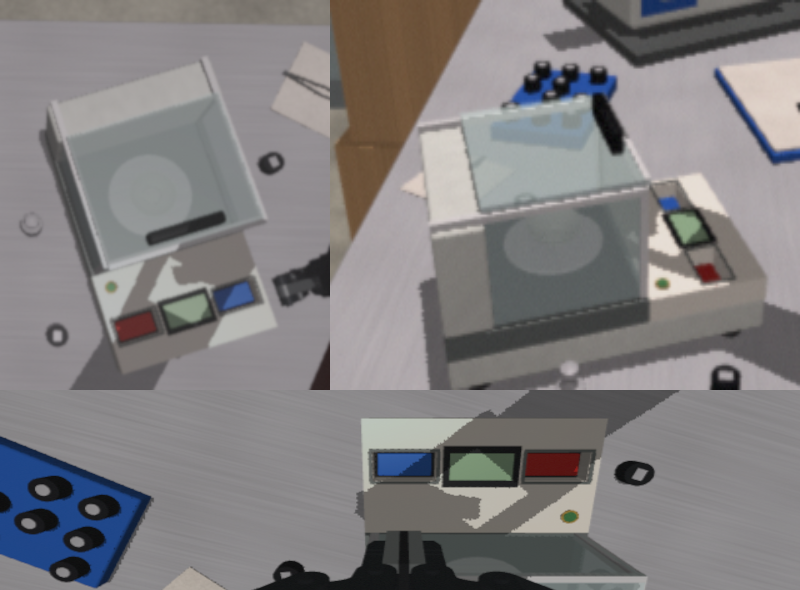

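The roof is shut: the tab sits right at the front wall in both views. In the wrist view the blue key is centred at column ~404/800, directly in line with the fingers.

```bash
python3 - <<'E'
from h import *
s=manip.state();K,T=wcam(s)
im=cv2.imread('pics/w6full.png').astype(int);b,g,r=im[...,0],im[...,1],im[...,2]
for n,m,sd,z in(('red',(r>b+40)&(r>g+40),(441,175),.05),('blue',(b>r+30),(324,174),.05)):
    M,ce,st=blob(m,sd);x,y,w,h=st[:4];print(n,st,tobal(ray([(x,y),(x+w,y+h),(x+w/2,y+h/2)],K,T,z)).round(1).tolist())
im=manip.grab_frame('top').astype(int);c=manip.calibration('top')
M,ce,st=blob(im.max(2)<45,(424,202));rc=cv2.minAreaRect(np.argwhere(M)[:,::-1].astype(np.float32))
print('tab',rc,tobal(ray([rc[0]],c['mtx'],c['T'],.1915)))
E
```

```text
red [420 163  44  23 954] [[-129.9, 43.2, 50.0], [-103.3, 96.6, 50.0], [-116.8, 69.6, 50.0]]
blue [302 163  43  23 987] [[-129.8, -91.1, 50.0], [-103.2, -41.6, 50.0], [-116.6, -66.6, 50.0]]
tab ((436.197265625, 197.99081420898438), (5.651175498962402, 24.903484344482422), 73.3007583618164) [[-25.16108447 -19.68269751 191.5       ]]
```

Request:
apply_moves(
  moves=[
    [1,-6,10,0.5,0,0,0],
    [1,0,25,0,0,0,0],
    [1,0,30,0,0,0,0],
    [1,0,30,0,0,0,0],
    [1,0,30,0,0,0,0],
    [1,0,25,0,0,0,0],
    [1,0,15,0,0,0,0],
    [1,0,6,0,0,0,0],
    [1,0,0,0,0,0,0],
    [1,0,0,0,0,0,0],
  ],
)

```text
time: 14.05
tool_pos: [0.5363, -0.2003, 0.0868]
tool_rot: [-0.698, 0.699, 0.113, -0.112]
contact_force: [0.5, -0.6, 0.7]
gripper_width: 0.005
```

```bash
python3 -c "
from h import *
go(-.1175,-.0675,.06)
w=manip.grab_frame('wrist')[80:330,170:470]
s=manip.grab_frame('side')[110:230,320:420]
cv2.imwrite('pics/m7.png',np.hstack([cv2.resize(w,(400,333)),cv2.resize(s,(277,333),interpolation=cv2.INTER_CUBIC)]))"
```

```text
t 14.05 tcp_bal mm [-115.3  -67.5   86.8] z 86.8 F_bal [ 0.26 -0.67  0.66] w 0.005 turn [0.09 0.16 0.09] tips 0.019
shift mm (tool) [-2.3 26.8  0. ]
```

View pics/m7.png

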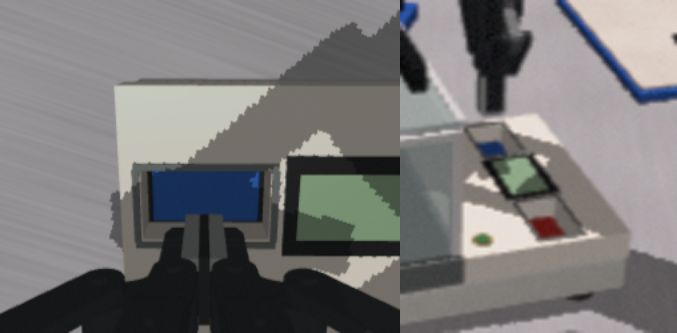

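The fingers (column 204) are centred on the well (columns 133–277), still above it and clear of it.

Request:
apply_moves(
  moves=[
    [1,-2,6,0,0,0,0],
    [1,0,6,0,0,0,0],
    [1,0,4,0,0,0,0],
    [1,0,0,0,0,0,0],
  ],
)

```text
time: 14.55
tool_pos: [0.5327, -0.2002, 0.0683]
tool_rot: [0.699, -0.698, -0.112, 0.113]
contact_force: [-0.3, 0.2, -0.8]
gripper_width: 0.001
```

Request:
apply_moves(
  moves=[
    [1,0,3,0,0,0,0],
    [1,0,3,0,0,0,0],
    [1,0,0,0,0,0,0],
  ],
)

```text
time: 14.85
tool_pos: [0.5332, -0.2004, 0.063]
tool_rot: [0.698, -0.698, -0.112, 0.113]
contact_force: [0.1, -0.3, 0.2]
gripper_width: -0.001
```

```bash
python3 -c "
from h import *
go(-.1178,-.0675,.05)
w=manip.grab_frame('wrist')[120:300,220:440]
cv2.imwrite('pics/m8.png',cv2.resize(w,(660,540)))"
```

```text
t 14.85 tcp_bal mm [-118.2  -66.6   63. ] z 63.0 F_bal [-0.02 -0.32  0.15] w -0.001 turn [-0.04  0.15 -0.04] tips 0.019
shift mm (tool) [ 0.4 13.  -0.9]
```

View pics/m8.png

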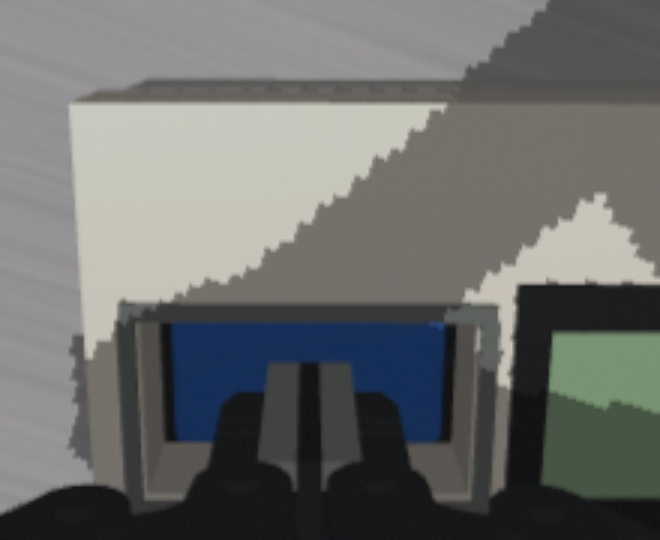

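The fingertips are over the blue key, well inside the well's outline, with nothing touching. I'll go down in small steps.

Request:
apply_moves(
  moves=[
    [1,0,2,-0.5,0,0,0],
    [1,0,2,0,0,0,0],
    [1,0,2,0,0,0,0],
    [1,0,0,0,0,0,0],
  ],
)

```text
time: 15.3
tool_pos: [0.5333, -0.2009, 0.0571]
tool_rot: [0.698, -0.698, -0.112, 0.113]
contact_force: [-1.2, 0.3, 0.0]
gripper_width: 0.0
```

Request:
apply_moves(
  moves=[
    [1,0,1,0,0,0,0],
    [1,0,1,0,0,0,0],
    [1,0,0,0,0,0,0],
  ],
)

```text
time: 15.6
tool_pos: [0.5335, -0.201, 0.0554]
tool_rot: [0.698, -0.698, -0.112, 0.113]
contact_force: [-0.3, -0.4, 0.2]
gripper_width: -0.002
```

Request:
apply_moves(
  moves=[
    [1,0,1,0,0,0,0],
    [1,0,1,0,0,0,0],
    [1,0,0,0,0,0,0],
  ],
)

```text
time: 15.9
tool_pos: [0.5335, -0.201, 0.0533]
tool_rot: [0.698, -0.698, -0.112, 0.113]
contact_force: [-0.1, 0.8, 0.2]
gripper_width: -0.002
```

Request:
apply_moves(
  moves=[
    [1,0,1,0,0,0,0],
    [1,0,1,0,0,0,0],
    [1,0,0,0,0,0,0],
  ],
)

```text
time: 16.2
tool_pos: [0.5335, -0.201, 0.0513]
tool_rot: [0.698, -0.698, -0.112, 0.113]
contact_force: [0.5, -0.2, -1.2]
gripper_width: -0.004
```

Request:
apply_moves(
  moves=[
    [1,0,1,0,0,0,0],
    [1,0,1,0,0,0,0],
    [1,0,0,0,0,0,0],
  ],
)

```text
time: 16.5
tool_pos: [0.5335, -0.201, 0.0493]
tool_rot: [0.698, -0.698, -0.112, 0.113]
contact_force: [0.4, 0.9, 0.0]
gripper_width: 0.007
```

Request:
apply_moves(
  moves=[
    [1,0,1,0,0,0,0],
    [1,0,1,0,0,0,0],
  ],
)

```text
time: 16.7
tool_pos: [0.5337, -0.2011, 0.0476]
tool_rot: [-0.698, 0.698, 0.113, -0.112]
contact_force: [-0.9, -0.1, 1.0]
gripper_width: 0.0
```

Request:
apply_moves(
  moves=[
    [1,0,1,0,0,0,0],
  ],
)

```text
time: 16.8
tool_pos: [0.5337, -0.2011, 0.0467]
tool_rot: [-0.698, 0.698, 0.113, -0.113]
contact_force: [-0.3, -0.1, 2.1]
gripper_width: -0.001
```

Request:
apply_moves(
  moves=[
    [1,0,1,0,0,0,0],
  ],
)

```text
time: 16.9
tool_pos: [0.5337, -0.2011, 0.0457]
tool_rot: [-0.698, 0.698, 0.113, -0.113]
contact_force: [-0.7, 0.7, 1.7]
gripper_width: -0.004
```

Contact with the key began at a TCP height of about 48 mm. I'll continue to the end of its travel.

Request:
apply_moves(
  moves=[
    [1,0,1,0,0,0,0],
    [1,0,1,0,0,0,0],
  ],
)

```text
time: 17.1
tool_pos: [0.5337, -0.2011, 0.0437]
tool_rot: [-0.698, 0.698, 0.113, -0.113]
contact_force: [-1.3, 1.1, 2.8]
gripper_width: 0.0
```

Request:
apply_moves(
  moves=[
    [1,0,1,0,0,0,0],
  ],
)

```text
time: 17.2
tool_pos: [0.5338, -0.2011, 0.0431]
tool_rot: [-0.698, 0.698, 0.113, -0.113]
contact_force: [-4.0, 2.4, 10.4]
gripper_width: 0.001
```

Request:
apply_moves(
  moves=[
    [1,0,0.7,0,0,0,0],
  ],
)

```text
time: 17.3
tool_pos: [0.5338, -0.2011, 0.043]
tool_rot: [0.698, -0.698, -0.112, 0.113]
contact_force: [-4.5, 2.3, 12.0]
gripper_width: -0.0
```

It is fully down at 12 N. I'll hold it, then lift straight out and retreat.

Request:
apply_moves(
  moves=[
    [1,0,0,0,0,0,0],
    [1,0,0,0,0,0,0],
    [1,0,0,0,0,0,0],
    [1,0,0,0,0,0,0],
    [1,0,-3,0,0,0,0],
    [1,0,-5,0,0,0,0],
    [1,0,-8,0,0,0,0],
    [1,0,-12,0,0,0,0],
    [1,0,-20,0,0,0,0],
    [1,0,-30,0,0,0,0],
    [1,0,-30,0,0,0,0],
    [1,0,-30,0,0,0,0],
    [1,0,-30,0,0,0,0],
    [1,0,-30,0,0,0,0],
    [1,0,-20,0,0,0,0],
    [1,0,-8,0,0,0,0],
    [1,0,0,0,0,0,0],
  ],
)

```text
time: 19.0
tool_pos: [0.5341, -0.2013, 0.2696]
tool_rot: [-0.697, 0.699, 0.113, -0.112]
contact_force: [0.3, 0.4, -1.1]
gripper_width: 0.001
```

```bash
python3 -c "
from h import *
where()
t=manip.grab_frame('top')[50:310,300:520];w=manip.grab_frame('wrist')
s=manip.grab_frame('side')[80:260,180:420]
cv2.imwrite('pics/m9.png',np.vstack([np.hstack([cv2.resize(t,(330,390)),cv2.resize(s,(470,390))]),cv2.resize(w[80:280],(640,200))[:,:640] if 0 else cv2.resize(w[80:280],(800,200))]))"
```

```text
t 19.0 tcp_bal mm [-117.6  -67.7  269.6] z 269.6 F_bal [ 0.44  0.32 -1.07] w 0.001 turn [0.12 0.14 0.12] tips 0.019
```

View pics/m9.png

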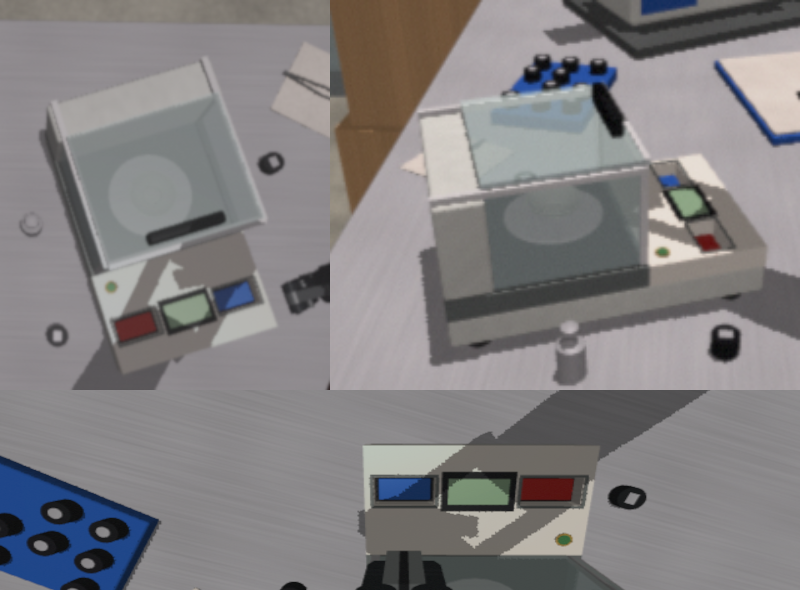

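The final view shows the roof shut, both keys up, the weight and specimens unmoved, and the robot 20 cm above the deck.

```bash
python3 -c "
from plant import manip
print(manip.job_done())"
```

```text
the job is handed in; nothing more can be done
None
```

The roof was pushed shut first, then the tare key was pressed and released, and the job is handed in at about 19 s of the 53 s allowed.

- **Roof:** I pushed the tab forward with the shut fingertips at about 2 N. At the front stop the TCP stopped moving and the force rose to about 19 N, close to the 20 N limit for the balance. Afterwards the top camera put the tab at balance x about -25 mm, against -24 mm when shut.
- **Tare key:** I pressed it to its stop; the TCP stopped moving and the force was about 12 N. I held it about 0.5 s and lifted straight out. The final pictures look as before the press, with the key up.
- **Everything else:** the red key was not touched. In the last pictures the specimens and weight stand where they were. The dish is only faintly visible through the glass, and nothing reached into the shield. The robot ended about 0.2 m above the key deck, touching nothing.

**Disagreements:**
- `manip.tcp_to_tips` says 19 mm, but with the gripper shut the pictures and the key contact put the fingertips about level with the TCP. I felt for contact in small steps instead of trusting that number.
- Tab position estimates from the top and wrist cameras differed by up to about 6 mm before the push. The contact resolved it.

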